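# Tip the moulded panel flat and push it home to the trimming fence

### The job

The cured ivory panel stands on its long edge on the plywood trimming board. Without gripping or lifting it, push it over with the fingertips so that it lies flat on the board with its bumps facing up, and then push it along the board until its long edge sits flush against the aluminium fence, ready for trimming. Leave the cup, the jar and the tape roll where they are.

Things in the scene. Friction and masses are not known exactly. Their poses are not given: they have to be found in the camera images.
- panel: Loose rigid ivory slab, 160 (its x) x 90 (z) x 12 mm (y), about 0.2 kg; origin at its centre. At the start it stands on a long edge on the board, z up, +y roughly towards the fence. Its -y face, away from the fence, has six bumps 3 to 4 mm high; the top 15 mm of that face is bare. Tilted more than about 8 degrees, it falls over by itself.
- board: Fixed plywood board, 280 (its x) x 280 (y) x 10 mm; origin at the centre of its underside, so its top is 10 mm above it. An aluminium fence bar, 20 mm wide and 20 mm high above the board, is fixed along its x; the fence's inner face, looking to the board's -y, lies at y = +100 mm in the board's frame.
- cup: Bystander: white plastic mixing cup, 64 mm across the rim, 70 mm high, standing on the table; origin at the centre of its underside, z up.
- jar: Bystander: amber jar with a blue lid, 64 mm diameter, 60 mm high, standing on the table; origin at the centre of its underside, z up.
- tape: Bystander: blue roll of tape lying flat, 92 mm outer diameter, 25 mm high; origin at the centre of its underside, z up.
- mould: Fixed aluminium mould block 200 x 130 mm, 22 mm high, on a sheet of paper beyond the fence; origin at the centre of its underside. Not part of the work.
There are look-alikes about, which are no part of the job. Of the things that look like the panel, the middle-sized one is meant.

How it is judged:
By the outcome, as a careful person would: the job done as asked, in the order asked, and still so for the second after the job is handed in, with the robot touching nothing.
It also fails if it takes over 37 s, if anything falls off the work surface, if the arm or the gripper's body presses on something with over 40 N, if the wrist force passes 120 N, or if a joint passes its speed limit or range.

### The arm

A 6-joint arm with a two-finger parallel gripper is mounted at the origin on the work surface. World frame = base frame: x ahead of the robot, y to its left, z up, the work surface at z = 0. Lengths are in m, angles in rad, forces in N, time in s.
With the tool pointing down it reaches from about 0.25 to 0.8 m from the base axis. Payload 3.9 kg.
Tool frame: the origin (TCP) lies midway between the tips of the shut fingers; the grasp point (between the pads) lies 19 mm behind it (env.tcp_to_grasp is the z of the grasp point in the tool frame, in m); z points along the fingers, y is the line along which they close (so a half turn about z gives the same grasp; the last joint's range is limited). The gripper opens to 85 mm and grips with 20 to 120 N. Pads are 22 mm wide; open, the fingers measure 114 mm over their backs; the gripper's body (76 mm by 85 mm) begins 54 mm behind the grasp point. The pads swing forward as they close: fully open they stand 13 mm farther back than shut.
Start: joints at [-1.291, 0.26, -0.138, 1.173, 0, 1.571], TCP at [0.145, -0.505, 0.231] pointing down, gripper open.
Joint ranges: [-2.78, 2.78], [-0.83, 1.72], [-1.28, 1.37], [-1.9, 2.12], [-1.57, 1.48], [-3.14, 3.14]. Speed limits (rad/s): [2.57, 2.57, 3.14, 3.14, 3.14, 3.14].

### API

Orientations are given as a unit quaternion [w, x, y, z].
In Python, from station import env gives the robot as it stands. The module is installed in compiled form; this text tells all that it offers.
- The arm moves only by the tool send_rows, never from a script. Its argument "series" is a list that holds one entry, the list of rows, each a list of 5 numbers: the shift along the tool's x, y, z as a fraction of full scale, then the turn about the tool's z as a fraction of full scale, then the opening, from 0 (shut) to 1 (fully open). A call has 1 to 10 rows; each row is the pose to reach, as a shift and turn from the pose commanded when the call began, along the tool's axes at that moment, turning the shorter way round; what a row does not reach only later rows make up. Full scale, the value 1, is 50 cm for a shift and 180 degrees for a turn. A row lasts 1/12 s, in which the tool goes at most 41.7 mm and 7.16 degrees, less where a joint would pass 70% of its speed; a pose out of reach is approached as far as the arm can. A call with a number of a shift or a turn outside -1 to 1 is refused whole. A call with a gripper value outside its range is refused whole. The fingers move at their own pace and stop on an object; the grip force is fixed at half the most. Time passes only in rows, so rows that repeat a pose let the fingers close. It gives the time, the measured TCP pose, the force, the opening and the grip force at its end, in the units of the state.
- env.sense(): the state, without advancing time (a new reading comes with each control period).
- env.grab_frame(name): name is "scene" or "top"; returns a dict with "frame" (480x640x3 uint8, red, green, blue), "fov_y" (degrees; the focal length in pixels is half the picture's height over the tangent of half this angle, whatever the lens; pixels are square), "cx", "cy" (the principal point, pixels), "R" (3x3) and "t" (3): a world point X has camera coordinates R X + t. Camera axes: x right, y down, z forward; pixel columns grow to the right and rows downward; lengths in m; the calibration is good to about 2 mm. A picture is of the moment at which its call begins. There is no depth.
- env.finish_job(): hands the job in; it is judged then, once.
The state is a dict: "time": time; "joint_positions": joint angles; "dq": joint speeds; "tau": joint torques, N m; "tool_pos": TCP position; "tcp_rot": TCP orientation; "force": force on the tool from outside, world axes, zero at the start; "torque": the same for the moment, N m; "gripper_width": finger opening in m; "gripper_force": force on a finger pad.
Only numpy, scipy, OpenCV 4.12 (cv2) and the standard library are available. Lean on these libraries where they do the work, as an engineer would, in place of code of your own. Each camera call takes 0.05 s, during which the arm holds its last target. There are 200 camera calls.

## Working session

There is one attempt and no reset: what is moved stays moved. The work goes in short steps, Python scripts to look and compute and a tool call to move; the robot and the scene stay as the last step left them, time stands still between calls to the robot, and variables do not carry over. Pictures are saved under pics/ and viewed, at most 10 in all, crops included, and the job is handed in when it is done.

Besides the shell and the picture viewer there is one more tool, called after "Emit:" by a JSON object that holds its "op" and its "data", one argument or row to a line. send_rows: Moves the arm, as the interface text tells. Shift numbers are shares of 50 cm and turn numbers shares of 180 degrees, none past 1 either way. Its arguments: {"type":"object","properties":{"series":{"type":"array"}},"required":["series"]}

```bash
mkdir -p pics && cat > h.py <<'E'
import numpy as np, cv2
from station import env
def grab(n,f=None):
    d=env.grab_frame(n)
    if f: cv2.imwrite('pics/'+f,d['frame'][:,:,::-1])
    return d
def ray(d,u,v):
    f=240/np.tan(np.radians(d['fov_y'])/2); R=np.array(d['R']); t=np.array(d['t'])
    return -R.T@t, R.T@np.array([(u-d['cx'])/f,(v-d['cy'])/f,1])
def onz(d,u,v,z):
    c,r=ray(d,u,v); return c+r*(z-c[2])/r[2]
def proj(d,X):
    f=240/np.tan(np.radians(d['fov_y'])/2); p=np.array(d['R'])@np.array(X)+np.array(d['t'])
    return np.array([f*p[0]/p[2]+d['cx'],f*p[1]/p[2]+d['cy']])
E
python3 - <<'E'
from h import *
a=grab('scene','s0.png');b=grab('top','t0.png')
for d in(a,b):print(d['fov_y'],d['cx'],d['cy'],ray(d,d['cx'],d['cy']))
s=env.sense();print(s['time'],s['tool_pos'],s['tcp_rot'],s['gripper_width'])
E
```

```text
49.05432405133973 322.8662673379245 235.85399064019828 (array([ 1.39242598, -0.67499206,  0.80597898]), array([-0.65179295,  0.49609783, -0.57363133]))
52.61290355433205 325.53654403878295 233.03512554223863 (array([ 0.39802058, -0.02255496,  1.16795708]), array([ 0.15000467,  0.0028919 , -0.98868106]))
0.1 [ 0.14481433 -0.50398499  0.23055984] [-8.74570297e-04  9.90229629e-01  1.39443543e-01 -1.20010545e-04] 0.08549836509561712
```

View pics/s0.png

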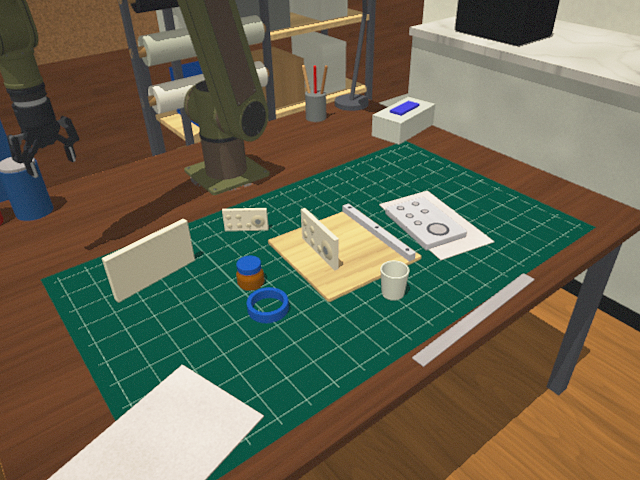

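View pics/t0.png

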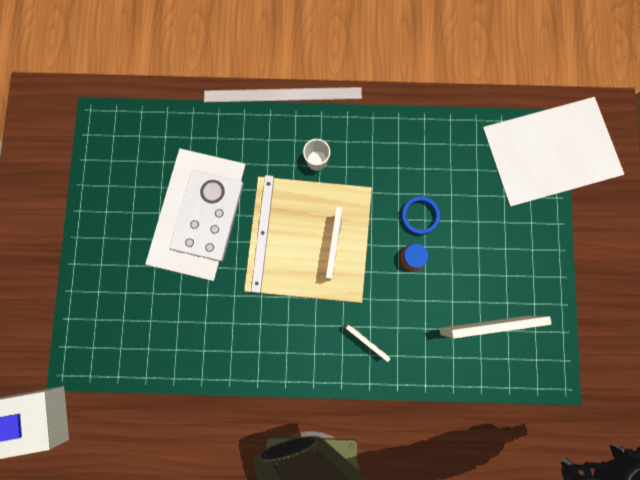

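Panel candidates are the small slab at top (365,343), the one on the board at (333,243), and the large one at (500,327). The middle-sized one is the slab standing on the board. The scene view shows it at (320,238) with its bumps facing away from the fence. The top view shows the jar at (416,256), tape at (420,215) and cup at (316,155).

```bash
cat > m.py <<'E'
from h import *
def blob(d,roi,lo,hi):
    x0,y0,x1,y1=roi
    h=cv2.cvtColor(d['frame'],cv2.COLOR_RGB2HSV)[y0:y1,x0:x1]
    m=cv2.inRange(h,np.array(lo),np.array(hi))
    c=max(cv2.findContours(m,cv2.RETR_EXTERNAL,cv2.CHAIN_APPROX_NONE)[0],key=cv2.contourArea)
    return c+np.array([x0,y0])
E
python3 - <<'E'
from m import *
b=grab('top');a=grab('scene')
h=cv2.cvtColor(b['frame'],cv2.COLOR_RGB2HSV)
for p in[(334,230),(337,212),(330,272),(350,240),(300,240),(263,240),(325,255),(310,150)]:print(p,h[p[1],p[0]])
c=blob(b,(230,165,385,310),(15,60,60),(30,255,255))
box=cv2.boxPoints(cv2.minAreaRect(c));print('board',[onz(b,*p,.01)[:2].round(4).tolist() for p in box])
c=blob(b,(315,195,350,290),(0,0,180),(179,70,255))
box=cv2.boxPoints(cv2.minAreaRect(c));print('paneltop',box.tolist(),[onz(b,*p,.1)[:2].round(4).tolist() for p in box])
c=blob(b,(240,170,280,300),(0,0,120),(179,50,255))
box=cv2.boxPoints(cv2.minAreaRect(c));print('fence',box.tolist(),[onz(b,*p,.03)[:2].round(4).tolist() for p in box])
for n,p,z in(('cup',(316,153),.07),('jar',(416,256),.06),('tape',(421,215),.025)):print(n,onz(b,*p,z)[:2])
cr=lambda d,x0,y0,x1,y1,k:cv2.resize(d['frame'][y0:y1,x0:x1],None,fx=k,fy=k,interpolation=2)[:,:,::-1]
A=cr(a,240,190,420,310,4);B=cr(b,235,165,385,310,4)
im=np.zeros((580,1330,3),np.uint8);im[:480,:720]=A;im[:580,725:1325]=B
cv2.imwrite('pics/c0.png',cv2.resize(im,(800,349)))
E
```

```text
(334, 230) [ 26  15 253]
(337, 212) [ 25  13 253]
(330, 272) [ 25  12 254]
(350, 240) [ 23  88 249]
(300, 240) [ 24  77 252]
(263, 240) [  6   5 245]
(325, 255) [ 17 119 169]
(310, 150) [ 24  34 157]
board [[0.4265, 0.1312], [0.7087, 0.1172], [0.6911, -0.1309], [0.4103, -0.1081]]
paneltop [[325.5614013671875, 277.4967956542969], [336.0657958984375, 205.71694946289062], [342.966796875, 206.72683715820312], [332.46240234375, 278.5066833496094]] [[0.4614, -0.0221], [0.6227, -0.0414], [0.6208, -0.057], [0.4596, -0.0373]]
fence [[251.0295867919922, 291.5543518066406], [264.18548583984375, 174.3473663330078], [273.7486572265625, 175.4207763671875], [260.5927734375, 292.62774658203125]] [[0.4284, 0.1506], [0.7101, 0.1326], [0.708, 0.1094], [0.4265, 0.1282]]
cup [0.75387846 0.00799488]
jar [ 0.51835445 -0.228013  ]
tape [ 0.62113331 -0.24665341]
```

View pics/c0.png

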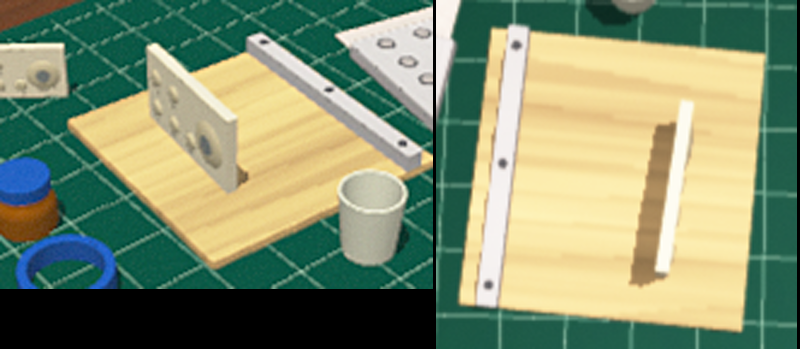

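The crop confirms it: the bumps face away from the fence, and the top edge measures 162 mm at z=0.1. The panel is yawed -6.8° and the fence -3.7°. The gap from its front face to the fence is about 150 mm, so it has room to fall. I'll use the open fingers as a two-point pusher with the tool's y along the panel.

Emit:
{"op": "send_rows", "data": {
  "series": [
    [[0.979,-0.582,0,-0.373,1],[0.979,-0.582,0,-0.373,1],[0.979,-0.582,0,-0.373,1],[0.979,-0.582,0,-0.373,1],[0.979,-0.582,0,-0.373,1],[0.979,-0.582,0,-0.373,1],[0.979,-0.582,0,-0.373,1],[0.979,-0.582,0,-0.373,1],[0.979,-0.582,0,-0.373,1],[0.979,-0.582,0,-0.373,1]]
  ]
}}

```text
time: 1.03
tool_pos: [0.4314, -0.1992, 0.2314]
tcp_rot: [0.0, 0.746, 0.666, -0.0]
force: [1.5, -0.4, -0.1]
gripper_width: 0.0852
gripper_force: 0.0
```

```bash
cat > go.py <<'E'
import sys
from h import *
from scipy.spatial.transform import Rotation as Ro
s=env.sense();q=s['tcp_rot'];R=Ro.from_quat([*q[1:],q[0]]).as_matrix()
p=np.array(s['tool_pos']);yaw=np.degrees(np.arctan2(R[1,1],R[0,1]))
print('t',round(s['time'],2),'p',p.round(4),'yaw_y',yaw.round(2),'F',np.round(s['force'],1),'w',round(s['gripper_width'],4),'q6',s['joint_positions'][5].round(2))
if len(sys.argv)>4:
    x,y,z,w=map(float,sys.argv[1:5]);print('row',(R.T@(np.array([x,y,z])-p)/.5).round(4),round(-(w-yaw)/180,4))
E
python3 go.py .535 -.089 .13 -6.8
```

```text
t 1.03 p [ 0.4314 -0.1992  0.2314] yaw_y -6.54 F [ 1.5 -0.4 -0.1] w 0.0852 q6 1.25
row [0.2426 0.1808 0.2027] 0.0014
```

Emit:
{"op": "send_rows", "data": {
  "series": [
    [[0.243,0.181,0,0.001,1],[0.243,0.181,0,0.001,1],[0.243,0.181,0,0.001,1],[0.243,0.181,0,0.001,1],[0.243,0.181,0.2,0.001,1],[0.243,0.181,0.2,0.001,1],[0.243,0.181,0.313,0.001,1],[0.243,0.181,0.313,0.001,1],[0.243,0.181,0.313,0.001,1]]
  ]
}}

```text
time: 1.78
tool_pos: [0.5287, -0.0899, 0.0683]
tcp_rot: [-0.005, 0.749, 0.663, -0.004]
force: [-0.9, -0.5, 0.5]
gripper_width: 0.0852
gripper_force: 0.0
```

```bash
python3 go.py .541 -.04 .075 -6.8; python3 -c "
from h import *
grab('scene');a=grab('scene');cv2.imwrite('pics/s1.png',cv2.resize(a['frame'][150:330,200:440],None,fx=3,fy=3,interpolation=2)[:,:,::-1])"
```

```text
t 1.78 p [ 0.5287 -0.0899  0.0683] yaw_y -6.98 F [-0.9 -0.5  0.5] w 0.0852 q6 1.52
row [ 0.1021  0.0121 -0.0134] -0.001
```

View pics/s1.png

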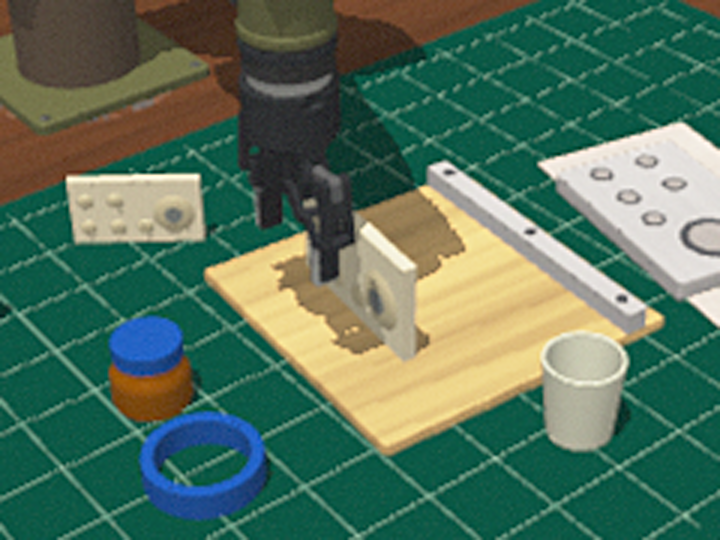

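Fingers stand behind the panel (crop 265,215 and 325,272), tips near the top of its bumpy face, and the panel is still upright. Next I check that the pose has settled and start the push.

Emit:
{"op": "send_rows", "data": {
  "series": [
    [[0.03,0.01,0,0,1],[0.04,0.01,0,0,1],[0.045,0.01,0,0,1],[0.05,0.01,0,0,1],[0.05,0.01,0,0,1]]
  ]
}}

```text
time: 2.3
tool_pos: [0.5434, -0.0669, 0.0761]
tcp_rot: [0.001, 0.749, 0.663, 0.001]
force: [-0.8, 0.4, 0.1]
gripper_width: 0.0852
gripper_force: 0.0
```

```bash
python3 go.py .541 -.04 .076 -6.8; python3 - <<'E'
from h import *
a=grab('scene');s=env.sense();p=s['tool_pos']
print([proj(a,p+np.array([dx,-.005,.013])).round() for dx in(-.05,.05)])
A=a['frame'][190:280,260:380];b=grab('top');B=b['frame'][180:300,270:380]
im=np.zeros((480,800,3),np.uint8);im[:300,:400]=cv2.resize(A,(400,300),interpolation=2);im[:436,400:]=cv2.resize(B,(400,436),interpolation=2)
cv2.imwrite('pics/c2.png',im[:,:,::-1])
E
```

```text
t 2.3 p [ 0.5434 -0.0669  0.0761] yaw_y -6.98 F [-0.8  0.4  0.1] w 0.0852 q6 1.57
row [ 0.0527 -0.0114  0.0003] -0.001
[array([296., 223.]), array([321., 241.])]
```

View pics/c2.png

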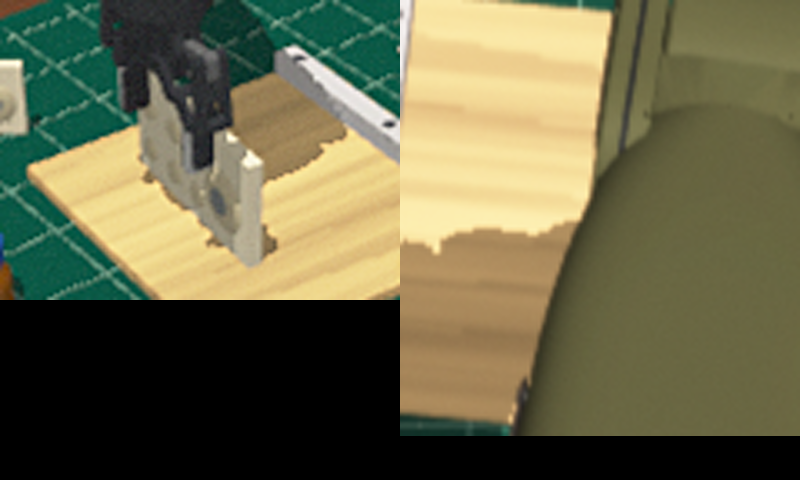

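The near fingertip at full-image (321,241) matches the predicted tip height of 0.089, which is on the bare top strip. The panel is upright and about 10 mm ahead.

Emit:
{"op": "send_rows", "data": {
  "series": [
    [[0.008,0,0,0,1],[0.016,0,0,0,1],[0.022,0,0,0,1],[0.028,0,0,0,1],[0.034,0,0,0,1],[0.04,0,0,0,1],[0.046,0,0,0,1],[0.052,0,0,0,1],[0.058,0,0,0,1],[0.064,0,0,0,1]]
  ]
}}

```text
time: 3.23
tool_pos: [0.5467, -0.0348, 0.0748]
tcp_rot: [-0.0, 0.749, 0.663, 0.0]
force: [-0.1, -0.3, 0.1]
gripper_width: 0.0854
gripper_force: 0.0
```

Emit:
{"op": "send_rows", "data": {
  "series": [
    [[0,0,0,0,1],[0,0,0,0,1],[0,0,0,0,1],[0,0,0,0,1],[0,0,0,0,1]]
  ]
}}

```text
time: 3.65
tool_pos: [0.5466, -0.0353, 0.0748]
tcp_rot: [0.0, 0.749, 0.662, -0.0]
force: [0.4, 0.4, -0.5]
gripper_width: 0.085
gripper_force: 0.0
```

```bash
python3 go.py .541 -.04 .076 -6.8; python3 - <<'E'
from h import *
a=grab('scene');A=a['frame'][190:310,240:420]
cv2.imwrite('pics/c3.png',cv2.resize(A,None,fx=4,fy=4,interpolation=2)[:,:,::-1])
E
```

```text
t 3.65 p [ 0.5466 -0.0353  0.0748] yaw_y -7.02 F [ 0.4  0.4 -0.5] w 0.085 q6 1.63
row [-0.0107 -0.01   -0.0024] -0.0012
```

View pics/c3.png

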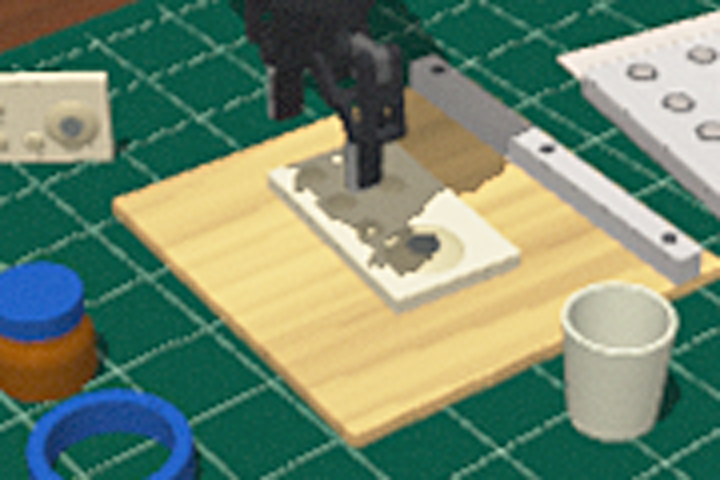

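It lies flat with the bumps up. Its rear long edge runs from crop (270,175) to (400,300), with a gap to the fence. Now I measure it.

```bash
python3 - <<'E'
from h import *
a=grab('scene')
P=[onz(a,240+u/4,190+v/4,.022)[:2] for u,v in((270,177),(400,302),(520,252))]
print(P, np.linalg.norm(P[1]-P[0]),np.linalg.norm(P[2]-P[1]),np.degrees(np.arctan2(*(P[1]-P[0])[::-1])))
c=(P[0]+P[1])/2;n=np.array([np.sin(np.radians(3.8)),np.cos(np.radians(3.8))])
t=c-.03*n;print(t)
F=[onz(a,240+u/4,190+v/4,.03)[:2] for u,v in((410,60),(667,257))];print('fence inner',F)
E
python3 go.py .535 -.095 .075 -3.8
```

```text
[array([ 0.47057403, -0.02367869]), array([ 0.6256125, -0.041193 ]), array([0.63365895, 0.04831417])] 0.15602460345987337 0.08986811433863823 -6.445235041347451
[ 0.54610505 -0.06236989]
fence inner [array([0.4263268 , 0.13142861]), array([0.70146105, 0.10713039])]
t 3.75 p [ 0.5466 -0.0353  0.0748] yaw_y -7.02 F [ 0.1  0.4 -0.4] w 0.0855 q6 1.63
row [-0.1213 -0.0084 -0.0005] -0.0179
```

Emit:
{"op": "send_rows", "data": {
  "series": [
    [[-0.086,0.004,0,-0.0145,1],[-0.086,0.004,0,-0.0145,1],[-0.086,0.004,0,-0.0145,1],[-0.086,0.004,0.05,-0.0145,1],[-0.086,0.004,0.1,-0.0145,1],[-0.086,0.004,0.13,-0.0145,1],[-0.086,0.004,0.14,-0.0145,1],[-0.086,0.004,0.145,-0.0145,1],[-0.086,0.004,0.145,-0.0145,1],[-0.086,0.004,0.145,-0.0145,1]]
  ]
}}

```text
time: 4.58
tool_pos: [0.5443, -0.078, 0.0032]
tcp_rot: [0.001, 0.734, 0.68, 0.001]
force: [-0.5, 0.2, 0.3]
gripper_width: 0.0854
gripper_force: 0.0
```

```bash
python3 go.py .5465 -.05 .002 -4.4; python3 - <<'E'
from h import *
a=grab('scene');A=a['frame'][190:310,240:420]
cv2.imwrite('pics/c4.png',cv2.resize(A,None,fx=4,fy=4,interpolation=2)[:,:,::-1])
E
```

```text
t 4.58 p [ 0.5443 -0.078   0.0032] yaw_y -4.38 F [-0.5  0.2  0.3] w 0.0854 q6 1.51
row [0.0561 0.0001 0.0024] 0.0001
```

View pics/c4.png

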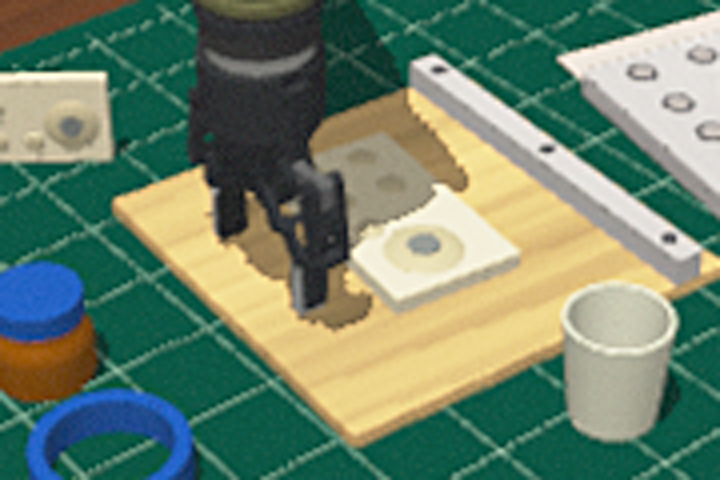

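Both fingertips sit just above the board behind the panel (crop 228,235 and 308,310), with no contact force. Now I push along the fence normal.

Emit:
{"op": "send_rows", "data": {
  "series": [
    [[0.025,0,0.004,0,1],[0.045,0,0.004,0,1],[0.055,0,0.004,0,1],[0.065,0,0.004,0,1],[0.075,0,0.004,0,1],[0.085,0,0.004,0,1],[0.095,0,0.004,0,1],[0.105,0,0.004,0,1],[0.115,0,0.004,0,1],[0.125,0,0.004,0,1]]
  ]
}}

```text
time: 5.47
tool_pos: [0.5483, -0.0158, 0.0005]
tcp_rot: [0.0, 0.734, 0.679, -0.0]
force: [-0.2, -3.4, 2.7]
gripper_width: 0.0855
gripper_force: 1.7
```

Emit:
{"op": "send_rows", "data": {
  "series": [
    [[0.01,0,0,0,1],[0.02,0,0,0,1],[0.028,0,0,0,1],[0.036,0,0,0,1],[0.042,0,0,0,1],[0.046,0,0,0,1],[0.05,0,0,0,1],[0.05,0,0,0,1]]
  ]
}}

```text
time: 6.13
tool_pos: [0.5501, 0.0096, 0.0002]
tcp_rot: [-0.0, 0.734, 0.68, 0.0]
force: [0.2, -3.1, 2.5]
gripper_width: 0.0855
gripper_force: 1.2
```

```bash
python3 go.py .5465 .03 .002 -4.4; python3 - <<'E'
from h import *
a=grab('scene');A=a['frame'][190:310,270:450]
cv2.imwrite('pics/c5.png',cv2.resize(A,None,fx=4.4,fy=4.4,interpolation=2)[:,:,::-1])
E
```

```text
t 6.13 p [5.501e-01 9.600e-03 2.000e-04] yaw_y -4.38 F [ 0.2 -3.1  2.5] w 0.0855 q6 1.66
row [ 0.04   -0.0102 -0.0035] 0.0001
```

View pics/c5.png

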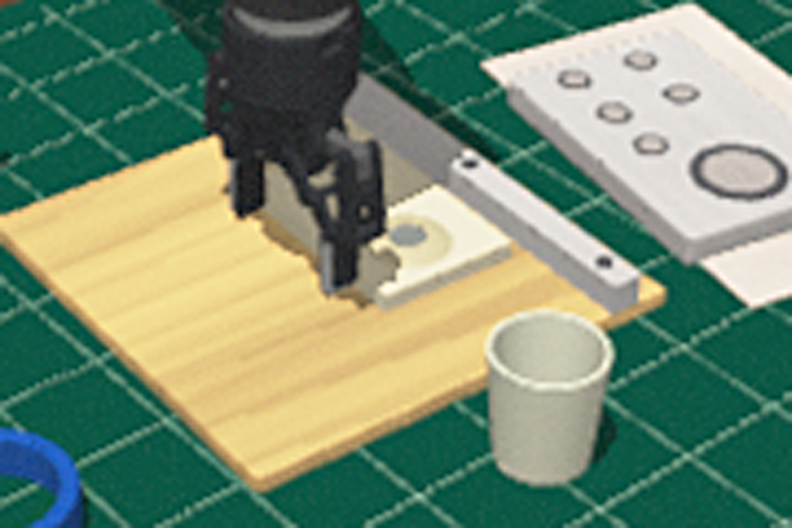

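The panel is riding ahead of both fingers, flat. Its right front corner is at crop (512,247), about 10 mm short of the fence. I continue in small steps and watch the force.

Emit:
{"op": "send_rows", "data": {
  "series": [
    [[0.004,0,0,0,1],[0.008,0,0,0,1],[0.012,0,0,0,1],[0.016,0,0,0,1],[0.016,0,0,0,1]]
  ]
}}

```text
time: 6.6
tool_pos: [0.5506, 0.0178, 0.0002]
tcp_rot: [-0.0, 0.734, 0.68, 0.0]
force: [0.2, -1.5, 1.4]
gripper_width: 0.0856
gripper_force: 0.7
```

Emit:
{"op": "send_rows", "data": {
  "series": [
    [[0.002,0,0,0,1],[0.004,0,0,0,1],[0.004,0,0,0,1]]
  ]
}}

```text
time: 6.85
tool_pos: [0.5507, 0.0195, 0.0002]
tcp_rot: [-0.0, 0.734, 0.68, 0.0]
force: [0.1, -1.1, 0.7]
gripper_width: 0.0854
gripper_force: 0.8
```

Emit:
{"op": "send_rows", "data": {
  "series": [
    [[0.002,0,0,0,1],[0.004,0,0,0,1],[0.004,0,0,0,1]]
  ]
}}

```text
time: 7.1
tool_pos: [0.5509, 0.0207, 0.0002]
tcp_rot: [0.0, 0.734, 0.68, -0.001]
force: [1.6, -5.0, 0.1]
gripper_width: 0.0855
gripper_force: 2.0
```

Emit:
{"op": "send_rows", "data": {
  "series": [
    [[0.002,0,0,0,1],[0.004,0,0,0,1],[0.004,0,0,0,1]]
  ]
}}

```text
time: 7.35
tool_pos: [0.5514, 0.0209, 0.0003]
tcp_rot: [0.002, 0.734, 0.679, -0.002]
force: [0.7, -10.7, -0.1]
gripper_width: 0.0854
gripper_force: 4.6
```

Emit:
{"op": "send_rows", "data": {
  "series": [
    [[0.002,0,0,0,1],[0.004,0,0,0,1],[0.004,0,0,0,1]]
  ]
}}

```text
time: 7.6
tool_pos: [0.5514, 0.021, 0.0003]
tcp_rot: [0.003, 0.734, 0.679, -0.003]
force: [0.3, -14.0, 1.3]
gripper_width: 0.0854
gripper_force: 7.2
```

The force rose to 14 N, so it is against the fence. To let it seat flush whatever the tool's angle error, I back off, shut the fingers and press once at the middle of the long edge.

Emit:
{"op": "send_rows", "data": {
  "series": [
    [[-0.04,0,0,0,1],[-0.07,0,0,0,1],[-0.07,0,-0.06,0,1],[-0.07,0,-0.06,0,0],[-0.07,0,-0.06,0,0],[-0.07,0,-0.06,0,0],[-0.07,0,-0.06,0,0],[-0.07,0,-0.06,0,0],[-0.07,0,-0.06,0,0],[-0.07,0,-0.06,0,0]]
  ]
}}

```text
time: 8.43
tool_pos: [0.5482, -0.0095, 0.0298]
tcp_rot: [-0.0, 0.734, 0.68, -0.0]
force: [-0.6, 0.6, -0.7]
gripper_width: 0.0007
gripper_force: 0.0
```

```bash
python3 go.py .5525 .010 .015 -4.4
```

```text
t 8.43 p [ 0.5482 -0.0095  0.0298] yaw_y -4.38 F [-0.6  0.6 -0.7] w 0.0007 q6 1.63
row [0.0396 0.0057 0.0295] 0.0001
```

Next I lower to tip z of about 0.015 and press; contact is expected at a TCP y of about 0.021.

Emit:
{"op": "send_rows", "data": {
  "series": [
    [[0,0.005,0.02,0,0],[0,0.005,0.029,0,0],[0,0.005,0.029,0,0],[0.02,0.005,0.029,0,0],[0.04,0.005,0.029,0,0],[0.05,0.005,0.029,0,0],[0.056,0.005,0.029,0,0],[0.06,0.005,0.029,0,0],[0.063,0.005,0.029,0,0],[0.063,0.005,0.029,0,0]]
  ]
}}

```text
time: 9.27
tool_pos: [0.5537, 0.021, 0.016]
tcp_rot: [0.001, 0.734, 0.679, -0.0]
force: [0.3, -3.3, 0.4]
gripper_width: -0.0
gripper_force: 1.2
```

Emit:
{"op": "send_rows", "data": {
  "series": [
    [[0.002,0,0,0,0],[0.004,0,0,0,0],[0.006,0,0,0,0],[0.006,0,0,0,0]]
  ]
}}

```text
time: 9.6
tool_pos: [0.5536, 0.0211, 0.016]
tcp_rot: [0.002, 0.734, 0.679, -0.002]
force: [-1.0, -9.8, 1.7]
gripper_width: 0.0004
gripper_force: 4.9
```

Emit:
{"op": "send_rows", "data": {
  "series": [
    [[0.004,0,0,0,0],[0.008,0,0,0,0],[0.008,0,0,0,0],[0.008,0,0,0,0]]
  ]
}}

```text
time: 9.93
tool_pos: [0.5536, 0.0213, 0.0161]
tcp_rot: [0.005, 0.735, 0.678, -0.005]
force: [-1.3, -19.3, 4.0]
gripper_width: -0.0004
gripper_force: 9.7
```

Emit:
{"op": "send_rows", "data": {
  "series": [
    [[-0.05,0,0,0,0],[-0.1,0,0,0,0],[-0.1,0,-0.1,0,0],[-0.2,0,-0.3,0,0],[-0.3,0,-0.4,0,0],[-0.5,0,-0.4,0,0],[-0.6,0,-0.4,0,0],[-0.6,0,-0.4,0,0],[-0.6,0,-0.4,0,0],[-0.6,0,-0.4,0,0]]
  ]
}}

```text
time: 10.77
tool_pos: [0.532, -0.2553, 0.2104]
tcp_rot: [-0.0, 0.734, 0.679, 0.001]
force: [1.5, -0.4, -0.3]
gripper_width: 0.0003
gripper_force: 0.0
```

```bash
python3 go.py; python3 - <<'E'
from h import *
a=grab('scene');b=grab('top')
im=np.zeros((600,800,3),np.uint8)
im[:,:400]=cv2.resize(a['frame'][180:315,285:375+0],(400,600),interpolation=2) if 0 else 0
im[:300,:400]=cv2.resize(a['frame'][180:315,250:430],(400,300),interpolation=2)
im[:,400:]=cv2.resize(b['frame'][165:315,240:340],(400,600),interpolation=2)
cv2.imwrite('pics/c6.png',im[:,:,::-1])
for n,p,z in(('cup',(316,153),.07),):pass
E
```

```text
t 10.77 p [ 0.532  -0.2553  0.2104] yaw_y -4.4 F [ 1.5 -0.4 -0.3] w 0.0003 q6 1.2
```

View pics/c6.png

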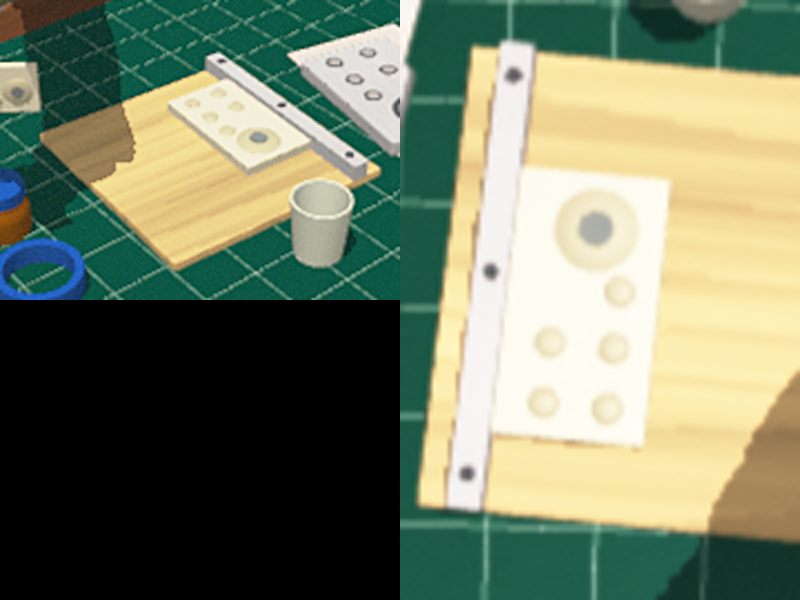

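The panel lies flat, bumps up, with its long edge flush along the fence: in the top crop the seam runs from (522,168) to (494,435) with no gap. The cup, jar and tape are in place, and the arm is clear.

```bash
python3 -c "
from station import env
print(env.finish_job())"
```

```text
the job is handed in; nothing more can be done
None
```

The panel was pushed over and lies flat with its bumps up and its long edge flush against the fence, the cup, jar and tape were not touched, and the job is handed in at about 11 s of the 37 s allowed.

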